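# Set the scraping jig's dial and load its scraper

## Task

Set up the scraping jig for the next drum skin: first turn its dial knob until the pointer lines up with the raised index fin on the collar around it, and let go of the knob. Then take the flat scraper out of its wooden rack and slide its blade down edgewise into the slot of the jig, keeping hold of it until the blade is well in, so that it ends fully home, upright and released with the dial still on its mark. Do not disturb the pegs, the ring or the mug.

Things in the scene. Friction and masses are not known exactly. Their poses are not given: they have to be found in the camera images.
- jig: cast zinc scraping jig, fixed: base plate 150 (x) x 250 (y) x 12 mm, carrying a dial housing (136 x 128 mm, centred at y = -60 mm) and a slotted block (104 x 72 mm, centred at y = +65 mm), both with their tops 50 mm above the table. Origin: centre of the base plate's underside. It may stand on either side
- knob (a joint): angle of the dial knob about the vertical, rad, growing counter-clockwise seen from above; at 0 the pointer lies along the jig's +x. It turns from -0.9 to 2.9 rad between stops and stays where it is left (friction about 0.08 N m).
- knob_grip (a point): point on the knob's axis, 36 mm above the housing top, a good TCP height for gripping. The dark steel knob is a disc (62 mm diameter, 12 mm high) with an upright grip bar across it, 56 mm long, 14 mm thick, from 10 to 48 mm above the housing top. The bar lies along the pointer's direction (point axes turn with the knob, x along the pointer)
- pointer_tip (a point): tip of the knob's pointer, a 6 mm wide nose on one end of the disc, 41 mm from the knob's axis, 6.5 mm above the housing top
- index: fixed aluminium collar around the knob (inner radius 46 mm, outer 54 mm, 5 mm high) that carries one raised index fin, 5 mm wide, 12 mm high, from 45 to 62 mm from the axis along the collar's own +x. Origin on the knob's axis at the housing top; its yaw tells the index direction. It is mounted at a different angle each time
- index_fin (a point): inner end of the index fin, 45 mm from the knob's axis, 6.5 mm above the housing top; the pointer tip passes 4 mm inside it
- slot_mouth (a point): centre of the slot's mouth, at the top of the slotted block (50 mm above the table). The slot is 74 mm long along the jig's x, 6 mm wide, 36 mm deep, with a 2 mm chamfer; axes as the jig's
- rack: plain wooden rack block, fixed, 110 (x) x 60 (y) x 45 mm high, with a wide slot (78 x 9 mm, 38 mm deep) along its x in which the scraper stands. Origin: centre of its underside
- scraper: flat scraper, 140 g: a dark wooden handle bar 90 mm long (x), 14 mm thick (y), 40 mm high, under it a steel blade 70 mm long (x), 4 mm thick (y), reaching 32 mm down. Origin: centre of the handle underside (the shoulder); z up. It starts upright in the rack, shoulder on its top; same when turned half round. Home in the jig, its shoulder rests on the slot mouth
- peg0: turned ebony peg standing on end, 27 mm diameter, 66 mm tall; origin at the centre of its foot. A bystander
- peg1: turned ebony peg standing on end, 27 mm diameter, 66 mm tall; origin at the centre of its foot. A bystander
- peg2: turned ebony peg standing on end, 27 mm diameter, 66 mm tall; origin at the centre of its foot. A bystander
- weight: cast bronze counterweight ring lying flat, 66 mm outer and 34 mm inner diameter, 18 mm high; origin at the centre of its underside. A bystander
- mug: cracked white enamel mug, upright, 80 mm diameter, 85 mm tall, handle at its +y; origin at the centre of its underside. A bystander

How it is judged:
On the way, in this order (a step that is already met when the one before it is completed fails the run):
1. the knob's pointer is turned to the index fin (within 4 mm at the tip) and the knob is let go (y of pointer_tip in the frame of index between -0.004 and 0.004 m and x of pointer_tip in the frame of index above 0.02 m and contact force between the fingers and jig below 0.5 N), for 0.2 s.
2. the scraper, still held, has its blade at least 12 mm down in the jig's slot (z of scraper in the frame of slot_mouth below 0.02 m and horizontal distance between scraper and slot_mouth below 0.008 m and contact force between the fingers and scraper above 0.5 N), for 0.05 s.
At the end, for the whole second after the job is handed in: The pointer tip is within 4 mm sideways of the index fin's centre line (on the fin's side of the dial), and the scraper stands upright (within 0.1 rad) in the jig's slot with its shoulder within 3 mm of the slot's mouth, within 6 mm of its centre, released and at rest (y of pointer_tip in the frame of index between -0.004 and 0.004 m and x of pointer_tip in the frame of index above 0.02 m and z of scraper in the frame of slot_mouth below 0.003 m and horizontal distance between scraper and slot_mouth below 0.006 m and angle between scraper's own z axis and vertical below 0.1 rad and linear speed of scraper below 0.02 m/s); the robot touches nothing.
It fails at once if a peg, the ring or the mug is moved by more than 30 mm (distance of any of peg0, peg1, peg2, weight, mug from where it was at the start of the episode above 0.03 m).
It also fails if it takes over 69 s, if anything falls off the work surface, if the arm or the gripper's body presses on something with over 40 N, if the wrist force passes 120 N, or if a joint passes its speed limit or range.

## Robot

A 6-joint arm with a two-finger parallel gripper is mounted at the origin on the work surface. World frame = base frame: x ahead of the robot, y to its left, z up, the work surface at z = 0. Lengths are in m, angles in rad, forces in N, time in s.
With the tool pointing down it reaches from about 0.35 to 0.725 m from the base axis. Payload 6 kg.
Tool frame: the origin (TCP) lies between the finger pads, 19 mm behind the fingertips; this is the grasp point; z points along the fingers, y is the line along which they close (so a half turn about z gives the same grasp; the last joint's range is limited). The gripper opens to 85 mm and grips with 20 to 120 N. Pads are 22 mm wide; open, the fingers measure 114 mm over their backs; the gripper's body (76 mm by 85 mm) begins 54 mm behind the grasp point. The pads swing forward as they close: fully open they stand 13 mm farther back than shut.
Start: joints at [1.438, 0.04, 0.085, 0, -1.615, -0.334], TCP at [0.27, 0.536, 0.25] pointing down, gripper open.
Joint ranges: [-2.56, 2.56], [-1.29, 2.01], [-1.08, 1.49], [-3.29, 1.98], [-2.81, -0.18], [-2.99, 2.99]. Speed limits (rad/s): [2.57, 2.57, 3.01, 3.14, 3.14, 3.14].

## Interface

Orientations are given as a rotation vector (axis times angle).
In Python, from workcell import * gives the robot as it stands.
- The arm moves only by the shell command python3 -m crank 'ROWS' [FORCE]. ROWS is JSON, a list of rows, each an object with "offset": the shift along the world's x, y, z each as a share of 300 mm, from -1 to 1, a list of three; "dr": the turn, a rotation vector about the world's x, y, z each as a share of 180 degrees, from -1 to 1, a list of three; "claw": the opening, from 0 (shut) to 1 (fully open). In form: [{"offset": [dx, dy, dz], "dr": [wx, wy, wz], "claw": claw}, ...]. A call has 1 to 12 rows; each row is the pose to reach, as a shift and turn from the pose commanded when the call began, turning the shorter way round; what a row does not reach only later rows make up. A row lasts 1/10 s, in which the tool goes at most 50 mm and 8.59 degrees, less where a joint would pass 70% of its speed; a pose out of reach is approached as far as the arm can. A call with a number of a shift or a turn outside -1 to 1 is refused whole. A call with a gripper value outside its range is refused whole. The fingers move at their own pace and stop on an object; FORCE is the grip in N (left out, the last holds). Time passes only in rows, so rows that repeat a pose let the fingers close. It gives the time, the measured TCP pose, the force, the opening and the grip force at its end, in the units of the state.
- observe(): the state, without advancing time (a new reading comes with each control period).
- get_image(name): name is "side" or "top" or "wrist"; returns a dict with "frame" (420x560x3 uint8, red, green, blue), "range_z" (420x560 float32, m along the optical axis (not along the pixel's ray), 0 where there is no reading), "mtx" (3x3 intrinsics, pixels), "rvec" (rotation vector, rad) and "tvec" (3), from world to camera coordinates, as OpenCV has them; the wrist camera has in their place "T_tool_cam" (4x4, takes a point from camera to tool coordinates, whose origin is the TCP and whose axes are the flange's). Camera axes: x right, y down, z forward; pixel columns grow to the right and rows downward; lengths in m; the calibration is good to about 2 mm. A picture is of the moment at which its call begins: read the wrist's pose just before it.
- close_job(): hands the job in; it is judged then, once.
The state is a dict: "time": time; "q": joint angles; "qvel": joint speeds; "joint_efforts": joint torques, N m; "ee_pos": TCP position; "tcp_rot": TCP orientation; "ft_force": force on the tool from outside, world axes, zero at the start; "torque": the same for the moment, N m; "grip_width": opening from 0.0 (shut) to 1.0 (fully open); "finger_force": force on a finger pad.
Only numpy, scipy, OpenCV 4.12 (cv2) and the standard library are available. Lean on these libraries where they do the work, as an engineer would, in place of code of your own. Each camera call takes 0.05 s, during which the arm holds its last target. There are 200 camera calls.

## Working session

There is one attempt and no reset: what is moved stays moved. The work goes in short steps, Python scripts to look and compute and a shell command to move; the robot and the scene stay as the last step left them, time stands still between calls to the robot, and variables do not carry over. Pictures are saved under pics/ and viewed, at most 10 in all, crops included, and the job is handed in when it is done.

```bash
mkdir -p pics; cat > h.py <<'E'
import numpy as np,cv2
from workcell import *
def grab(n):
    s=observe(); g=get_image(n)
    K=np.array(g["mtx"],float)
    if "rvec" in g:
        R=cv2.Rodrigues(np.array(g["rvec"],float))[0]; t=np.array(g["tvec"],float).ravel()
        Rwc=R.T; c=-R.T@t
    else:
        T=np.array(g["T_tool_cam"],float); Rt=cv2.Rodrigues(np.array(s["tcp_rot"],float))[0]
        Rwc=Rt@T[:3,:3]; c=Rt@T[:3,3]+np.array(s["ee_pos"])
    return g["frame"],g["range_z"],K,Rwc,c
def cloud(rz,K,R,c):
    v,u=np.indices(rz.shape)
    d=np.stack([(u-K[0,2])/K[0,0],(v-K[1,2])/K[1,1],np.ones(rz.shape)],-1)
    return (d*rz[...,None])@R.T+c
def ray(u,v,z,K,R,c):
    d=R@np.array([(u-K[0,2])/K[0,0],(v-K[1,2])/K[1,1],1.]); return c+d*(z-c[2])/d[2]
def save(n,f): cv2.imwrite("pics/"+n,f[...,::-1])
E
python3 - <<'E'
from h import *
s=observe(); print(s)
for n in("top","side"):
    f,rz,K,R,c=grab(n); save(n+"0.png",f); np.savez(n+"0.npz",f=f,rz=rz,K=K,R=R,c=c); print(n,K[0,0],c.round(3))
E
```

```text
{'time': 0.0, 'q': array([ 1.43773725e+00,  4.08309821e-02,  8.38075086e-02, -5.10823625e-04,
       -1.61550250e+00, -3.33669946e-01]), 'qvel': array([-1.13827512e-04,  9.35199847e-04, -1.34906795e-04,  1.66955474e-05,
        9.22531274e-04, -8.28572631e-04]), 'joint_efforts': array([ 3.97532003e-04, -3.68211687e+01,  3.47411692e+01,  6.93220943e+00,
       -5.34959821e-03,  1.56828440e-05]), 'ee_pos': array([0.26977293, 0.53559584, 0.24895691]), 'tcp_rot': array([ 3.05472024e+00, -7.26056020e-01, -5.25237941e-04]), 'ft_force': array([-0.40739449, -0.19377318,  0.39360086]), 'torque': array([ 0.02038909, -0.00572073,  0.01106379]), 'finger_force': 0.0, 'grip_width': 0.9985257956330654}
top 482.52035142991616 [ 0.498 -0.015  1.063]
side 539.0919617531772 [ 0.111 -0.544  0.809]
```

View pics/top0.png

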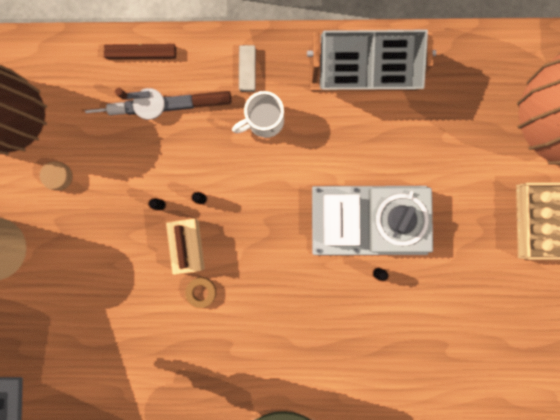

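View pics/side0.png

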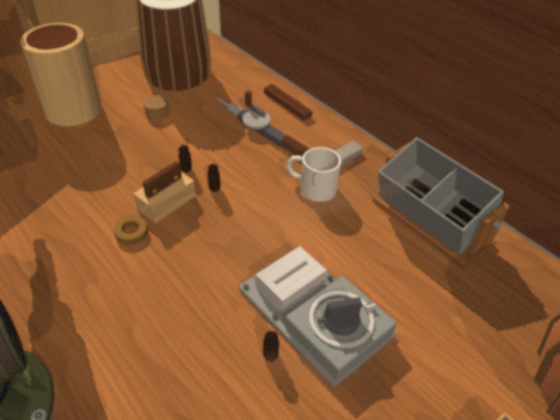

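The top view shows the jig at (372,221), with the knob at (403,220) and the slot at (342,220). The rack with the scraper is at (183,247), the ring at (201,292), the mug at (263,113), and the pegs at (157,204), (199,198) and (380,274). Next I'll measure heights and enlarge the dial.

```bash
cat > m.py <<'E'
from h import *
D=np.load("top0.npz"); f,rz,K,R,c=[D[k] for k in("f","rz","K","R","c")]
P=cloud(rz,K,R,c)
def reg(name,u0,u1,v0,v1,zl,zh):
    S=P[v0:v1,u0:u1].reshape(-1,3); m=(S[:,2]>zl)&(S[:,2]<zh); S=S[m]
    if len(S)<5: print(name,len(S));return
    r=cv2.minAreaRect((S[:,:2]*1000).astype(np.float32)); print(name,len(S),"mean",S.mean(0).round(4),"rect",np.round(r[0],1),np.round(r[1],1),round(r[2],1))
print("table z",np.median(P[300:340,300:400,2]))
reg("jig base+",305,440,180,262,.006,.12)
reg("jig top",305,440,180,262,.044,.054)
reg("knob bar",370,440,185,250,.088,.11)
reg("knob disc",370,440,185,250,.057,.070)
reg("rack",160,210,215,278,.035,.052)
reg("scraper",160,210,215,278,.075,.1)
reg("ring",185,220,275,310,.01,.03)
reg("peg a",145,170,193,215,.055,.08);reg("peg b",190,212,188,210,.055,.08);reg("peg c",370,392,263,285,.055,.08)
reg("mug",230,290,90,135,.07,.1)
a=cv2.resize(f[180:262,305:440],None,fx=5.9,fy=5.9,interpolation=cv2.INTER_CUBIC); 
save("dial0.png",a)
E
python3 m.py
```

```text
table z -0.00022736109009302563
jig base+ 8209 mean [ 0.5223 -0.1894  0.0408] rect [ 523.6 -190.1] [148.6 250.5] 0.0
jig top 4430 mean [ 0.5222 -0.2032  0.0498] rect [ 522.5 -202.3] [224.7 134.6] 89.8
knob bar 216 mean [ 0.5226 -0.2491  0.097 ] rect [ 522.9 -250. ] [14.8 55.3] 62.5
knob disc 508 mean [ 0.5243 -0.2475  0.0609] rect [ 521.9 -248.9] [103.2  99.7] 32.7
rack 1081 mean [0.467  0.2051 0.0445] rect [467.2 208.4] [110.1  61. ] 8.1
scraper 333 mean [0.4672 0.2074 0.0837] rect [467.  208.3] [89.8 15.1] 7.6
ring 557 mean [0.3664 0.1768 0.0172] rect [365.7 176.7] [63.4 64.6] 88.9
peg a 90 mean [0.557  0.2678 0.0639] rect [556.8 268.9] [20.4 20.6] 46.9
peg b 97 mean [0.5702 0.1776 0.0639] rect [570.4 177.6] [21.5 20.5] 1.6
peg c 99 mean [ 0.4085 -0.2072  0.0643] rect [ 408.8 -207.6] [20.3 20.5] 1.9
mug 388 mean [0.7442 0.0424 0.0809] rect [741.5  39.1] [79.5 91.9] 62.2
```

View pics/dial0.png

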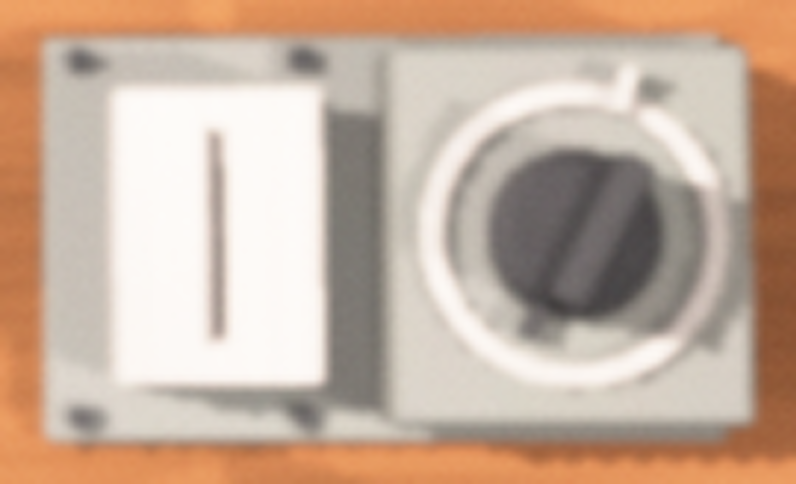

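The crop shows the fin at the upper right, (627,88). The dark bar runs from (575,290) to (630,170), and a dark nose at (540,325) is probably the pointer. I'll check both by depth, with both cameras.

```bash
python3 - <<'E'
from h import *
ax=np.array([.5225,-.250])
for n in("top","side"):
    D=np.load(n+"0.npz"); f,rz,K,R,c=[D[k] for k in("f","rz","K","R","c")]
    P=cloud(rz,K,R,c).reshape(-1,3); r=np.hypot(*(P[:,:2]-ax).T)
    g=f.reshape(-1,3).mean(1)
    def ang(m,t):
        S=P[m]; 
        if len(S)==0: print(n,t,0);return
        a=np.arctan2(S[:,1]-ax[1],S[:,0]-ax[0]); print(n,t,len(S),"mean r",r[m].mean().round(4),"ang",np.angle(np.exp(1j*a).mean()).round(3),"hist",np.histogram(a,12,(-np.pi,np.pi))[0])
    ang((r>.043)&(r<.066)&(P[:,2]>.0575)&(P[:,2]<.064),"fin")
    ang((r>.034)&(r<.0425)&(P[:,2]>.0535)&(P[:,2]<.066),"nose")
    ang((r>.034)&(r<.0425)&(P[:,2]>.045)&(P[:,2]<.066)&(g<75),"dark")
    # bar direction
    S=P[(r<.033)&(P[:,2]>.088)&(P[:,2]<.103)][:,:2]; u,s,vt=np.linalg.svd(S-S.mean(0)); print("bar",S.mean(0).round(4),np.arctan2(vt[0,1],vt[0,0]).round(3))
    m=(r>.0455)&(r<.0545)&(P[:,2]>.053)&(P[:,2]<.0565); (x,y),(w,h),a=cv2.fitEllipse((P[m][:,:2]*1000).astype(np.float32)); print("collar",x,y,w,h)
E
```

```text
top fin 62 mean r 0.0516 ang -0.07 hist [ 3  4  3  3  2 24  4  4  5  5  3  2]
top nose 27 mean r 0.0383 ang 2.567 hist [1 2 0 1 2 3 1 2 0 1 5 9]
top dark 0
bar [ 0.5226 -0.2491] 2.663
collar 522.9529418945312 -250.26922607421875 99.7659912109375 100.34541320800781
side fin 32 mean r 0.0531 ang -0.283 hist [ 0  0  0  0  1 31  0  0  0  0  0  0]
side nose 23 mean r 0.0383 ang 2.607 hist [ 0  0  0  0  0  0  0  0  0  0 13 10]
side dark 3 mean r 0.0375 ang 2.655 hist [0 0 0 0 0 0 0 0 0 0 0 3]
bar [ 0.5215 -0.2487] 2.66
collar 523.011474609375 -248.35076904296875 100.02711486816406 101.0155029296875
```

Both views put the pointer at 2.66 rad and the fin at about -0.29 rad, so the knob turns -2.95 rad. The present tool yaw (-0.467) already suits the bar. I'll move over towards the knob.

```bash
python3 -m crank '[{"offset":[0.333,-1,0],"dr":[0,0,0],"claw":1},{"offset":[0.333,-1,0],"dr":[0,0,0],"claw":1},{"offset":[0.333,-1,0],"dr":[0,0,0],"claw":1},{"offset":[0.333,-1,0],"dr":[0,0,0],"claw":1},{"offset":[0.333,-1,0],"dr":[0,0,0],"claw":1},{"offset":[0.333,-1,0],"dr":[0,0,0],"claw":1},{"offset":[0.333,-1,0],"dr":[0,0,0],"claw":1},{"offset":[0.333,-1,0],"dr":[0,0,0],"claw":1}]'
python3 -m crank '[{"offset":[0.333,-1,0],"dr":[0,0,0],"claw":1},{"offset":[0.333,-1,0],"dr":[0,0,0],"claw":1},{"offset":[0.333,-1,0],"dr":[0,0,0],"claw":1},{"offset":[0.333,-1,0],"dr":[0,0,0],"claw":1},{"offset":[0.333,-1,0],"dr":[0,0,0],"claw":1},{"offset":[0.333,-1,0],"dr":[0,0,0],"claw":1},{"offset":[0.333,-1,0],"dr":[0,0,0],"claw":1},{"offset":[0.333,-1,0],"dr":[0,0,0],"claw":1},{"offset":[0.333,-1,0],"dr":[0,0,0],"claw":1},{"offset":[0.333,-1,0],"dr":[0,0,0],"claw":1}]'
python3 -m crank '[{"offset":[0.17,-0.62,0],"dr":[0,0,0],"claw":1},{"offset":[0.17,-0.62,0],"dr":[0,0,0],"claw":1},{"offset":[0.17,-0.62,0],"dr":[0,0,0],"claw":1},{"offset":[0.17,-0.62,0],"dr":[0,0,0],"claw":1},{"offset":[0.17,-0.62,0],"dr":[0,0,0],"claw":1},{"offset":[0.17,-0.62,0],"dr":[0,0,0],"claw":1},{"offset":[0.17,-0.62,0],"dr":[0,0,0],"claw":1},{"offset":[0.17,-0.62,0],"dr":[0,0,0],"claw":1}]'
python3 - <<'E'
from h import *
s=observe(); print(s["q"].round(3),s["ee_pos"],s["tcp_rot"])
f,rz,K,R,c=grab("wrist"); np.savez("w1.npz",f=f,rz=rz,K=K,R=R,c=c); save("w1.png",f)
E
```

```text
time: 0.9
ee_pos: [0.3704, 0.2339, 0.2503]
tcp_rot: [-3.054, 0.731, -0.001]
ft_force: [-0.1, 0.0, 1.0]
grip_width: 1.001
finger_force: 0.0
time: 1.9
ee_pos: [0.4698, -0.063, 0.2498]
tcp_rot: [-3.057, 0.724, 0.0]
ft_force: [-0.2, 0.2, 0.4]
grip_width: 1.0
finger_force: 0.0
time: 2.7
ee_pos: [0.5211, -0.2487, 0.2507]
tcp_rot: [-3.057, 0.723, -0.002]
ft_force: [-0.3, 0.1, 0.4]
grip_width: 0.996
finger_force: 0.0
[-0.098 -0.021  0.024  0.    -1.615  1.204] [ 0.52105048 -0.24868484  0.25067574] [-3.05715169e+00  7.22984989e-01 -2.03643096e-03]
```

View pics/w1.png

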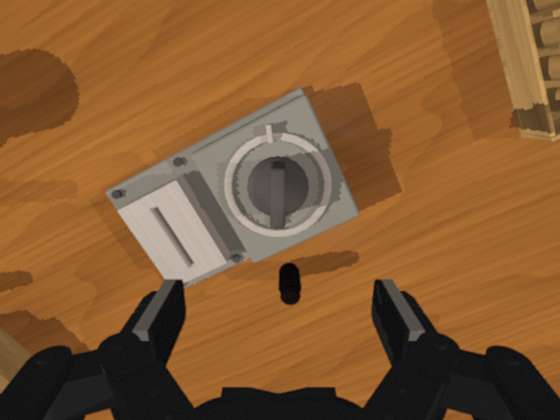

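The wrist view shows the collar centred at (278,185), the fin at (270,133), the bar along about (278,160-225), and the slot from (153,208) to (190,265). I'll measure from this closer view.

```bash
python3 - <<'E'
from h import *
ax=np.array([.5225,-.250])
D=np.load("w1.npz"); f,rz,K,R,c=[D[k] for k in("f","rz","K","R","c")]
print("cam",c.round(3),K[0,0])
P=cloud(rz,K,R,c); Q=P.reshape(-1,3)
print("table",np.median(P[330:340,240:330,2]))
top=Q[(abs(Q[:,2]-.05)<.003)&(np.hypot(*(Q[:,:2]-[.5225,-.19]).T)<.18)]
r=cv2.minAreaRect((top[:,:2]*1000).astype(np.float32));print("top rect",r)
rr=np.hypot(*(Q[:,:2]-ax).T)
m=(rr>.045)&(rr<.056)&(Q[:,2]>.0535)&(Q[:,2]<.057); print("collar",cv2.fitEllipse((Q[m][:,:2]*1000).astype(np.float32)),m.sum())
col=np.array(cv2.fitEllipse((Q[m][:,:2]*1000).astype(np.float32))[0])/1000
m=(rr>.044)&(rr<.066)&(Q[:,2]>.0585)&(Q[:,2]<.066); S=Q[m][:,:2]-col; a=np.arctan2(S[:,1],S[:,0]); print("fin",m.sum(),np.median(a),a.min(),a.max(),S.mean(0),np.arctan2(*S.mean(0)[::-1]))
m=(rr<.033)&(Q[:,2]>.09)&(Q[:,2]<.103); print("bar",cv2.minAreaRect((Q[m][:,:2]*1000).astype(np.float32)),m.sum(),Q[m].mean(0))
S=Q[m][:,:2];vt=np.linalg.svd(S-S.mean(0))[2][0];print(np.arctan2(vt[1],vt[0]))
m=(rr>.034)&(rr<.042)&(Q[:,2]>.0535)&(Q[:,2]<.064); S=Q[m][:,:2]-col; a=np.arctan2(S[:,1],S[:,0]);print("nose",m.sum(),np.median(a))
g=cv2.cvtColor(f,cv2.COLOR_RGB2GRAY).reshape(-1)
m=(abs(Q[:,0]-.5225)<.045)&(abs(Q[:,1]+.125)<.012)&(Q[:,2]<.046); S=Q[m]; print("slot depth",m.sum(),S[:,:2].min(0),S[:,:2].max(0),cv2.minAreaRect((S[:,:2]*1000).astype(np.float32)))
# slot by colour, rays on z=.05
mk=np.zeros(g.shape,np.uint8); mk[(abs(Q[:,0]-.5225)<.045)&(abs(Q[:,1]+.125)<.02)&(g<95)]=255
n,l,st,ce=cv2.connectedComponentsWithStats(mk.reshape(rz.shape)); k=1+np.argmax(st[1:,4]); v,u=np.nonzero(l==k)
W=np.array([ray(a,b,.05,K,R,c)[:2] for a,b in zip(u,v)])*1000; print("slot ray",len(W),cv2.minAreaRect(W.astype(np.float32)))
E
```

```text
cam [ 0.596 -0.286  0.375] 329.5524795550868
table 0.00043167791943546363
top rect ((493.4658508300781, -199.9097900390625), (191.0173797607422, 225.4789581298828), 0.18939438462257385)
collar ((521.630859375, -248.9822998046875), (99.80436706542969, 100.20361328125), 46.64324188232422) 2210
fin 101 -0.3189304743298816 -0.36862856253392184 -0.2666678124768625 [ 0.05084516 -0.01678309] -0.3188218060322337
bar ((521.69189453125, -248.9859619140625), (13.963515281677246, 55.308589935302734), 62.931640625) 984 [ 0.52323359 -0.24952832  0.09766043]
2.664244606237154
nose 0 nan
slot depth 282 [ 0.48367449 -0.12388141] [ 0.55739563 -0.11973062] ((520.5167236328125, -120.69586944580078), (73.71574401855469, 3.846299648284912), 1.964535117149353)
slot ray 130 ((522.2518920898438, -125.01522064208984), (69.7081069946289, 2.369335651397705), 0.0035483974497765303)
  return _methods._mean(a, axis=axis, dtype=dtype,
  ret = ret.dtype.type(ret / rcount)
```

```bash
python3 -m crank '[{"offset":[0.003,-0.003,-0.15],"dr":[0,0,-0.004],"claw":1},{"offset":[0.003,-0.003,-0.3],"dr":[0,0,-0.004],"claw":1},{"offset":[0.003,-0.003,-0.42],"dr":[0,0,-0.004],"claw":1},{"offset":[0.003,-0.003,-0.5],"dr":[0,0,-0.004],"claw":1},{"offset":[0.003,-0.003,-0.549],"dr":[0,0,-0.004],"claw":1},{"offset":[0.003,-0.003,-0.549],"dr":[0,0,-0.004],"claw":1},{"offset":[0.003,-0.003,-0.549],"dr":[0,0,-0.004],"claw":1}]'
python3 -m crank '[{"offset":[0,0,0],"dr":[0,0,0],"claw":0},{"offset":[0,0,0],"dr":[0,0,0],"claw":0},{"offset":[0,0,0],"dr":[0,0,0],"claw":0},{"offset":[0,0,0],"dr":[0,0,0],"claw":0},{"offset":[0,0,0],"dr":[0,0,0],"claw":0},{"offset":[0,0,0],"dr":[0,0,0],"claw":0},{"offset":[0,0,0],"dr":[0,0,0],"claw":0},{"offset":[0,0,0],"dr":[0,0,0],"claw":0},{"offset":[0,0,0],"dr":[0,0,0],"claw":0},{"offset":[0,0,0],"dr":[0,0,0],"claw":0}]' 40
```

```text
time: 3.45
ee_pos: [0.5224, -0.2511, 0.0869]
tcp_rot: [3.051, -0.744, 0.003]
ft_force: [-0.5, 0.4, 0.8]
grip_width: 1.002
finger_force: 0.0
time: 4.45
ee_pos: [0.5229, -0.2491, 0.0858]
tcp_rot: [-3.049, 0.743, -0.003]
ft_force: [1.1, 9.5, 2.6]
grip_width: 0.156
finger_force: 42.7
```

```bash
python3 -m crank '[{"offset":[0,0,0],"dr":[0,0,-0.04],"claw":0},{"offset":[0,0,0],"dr":[0,0,-0.08],"claw":0},{"offset":[0,0,0],"dr":[0,0,-0.12],"claw":0},{"offset":[0,0,0],"dr":[0,0,-0.16],"claw":0},{"offset":[0,0,0],"dr":[0,0,-0.2],"claw":0},{"offset":[0,0,0],"dr":[0,0,-0.24],"claw":0},{"offset":[0,0,0],"dr":[0,0,-0.28],"claw":0},{"offset":[0,0,0],"dr":[0,0,-0.32],"claw":0},{"offset":[0,0,0],"dr":[0,0,-0.36],"claw":0},{"offset":[0,0,0],"dr":[0,0,-0.4],"claw":0},{"offset":[0,0,0],"dr":[0,0,-0.4],"claw":0}]'
python3 -m crank '[{"offset":[0,0,0],"dr":[0,0,-0.04],"claw":0},{"offset":[0,0,0],"dr":[0,0,-0.08],"claw":0},{"offset":[0,0,0],"dr":[0,0,-0.12],"claw":0},{"offset":[0,0,0],"dr":[0,0,-0.16],"claw":0},{"offset":[0,0,0],"dr":[0,0,-0.2],"claw":0},{"offset":[0,0,0],"dr":[0,0,-0.24],"claw":0},{"offset":[0,0,0],"dr":[0,0,-0.28],"claw":0},{"offset":[0,0,0],"dr":[0,0,-0.32],"claw":0},{"offset":[0,0,0],"dr":[0,0,-0.36],"claw":0},{"offset":[0,0,0],"dr":[0,0,-0.4],"claw":0},{"offset":[0,0,0],"dr":[0,0,-0.4],"claw":0}]'
python3 - <<'E'
from h import *
from scipy.spatial.transform import Rotation as Ro
s=observe(); x=Ro.from_rotvec(s["tcp_rot"]).as_matrix()[:,0]; print(s["q"].round(3),np.arctan2(x[1],x[0]))
f,rz,K,R,c=grab("top"); P=cloud(rz,K,R,c).reshape(-1,3); r=np.hypot(*(P[:,:2]-[.522,-.2495]).T)
E
```

```text
time: 5.55
ee_pos: [0.5225, -0.2493, 0.0858]
tcp_rot: [-2.026, 2.397, 0.001]
ft_force: [1.1, 9.3, 3.4]
grip_width: 0.154
finger_force: 42.8
time: 6.65
ee_pos: [0.5222, -0.2489, 0.0858]
tcp_rot: [-0.23, 3.132, 0.005]
ft_force: [-1.2, 11.1, 6.1]
grip_width: 0.155
finger_force: 43.1
[-0.1    0.027 -0.228 -0.003 -1.315 -1.323] -2.994987729710219
```

```bash
python3 -m crank '[{"offset":[0,0,0],"dr":[0,0,-0.04],"claw":0},{"offset":[0,0,0],"dr":[0,0,-0.08],"claw":0},{"offset":[0,0,0],"dr":[0,0,-0.12],"claw":0},{"offset":[0,0,0],"dr":[0,0,-0.147],"claw":0},{"offset":[0,0,0],"dr":[0,0,-0.147],"claw":0},{"offset":[0,0,0],"dr":[0,0,-0.147],"claw":0}]'
python3 -m crank '[{"offset":[0,0,0],"dr":[0,0,0],"claw":1},{"offset":[0,0,0],"dr":[0,0,0],"claw":1},{"offset":[0,0,0],"dr":[0,0,0],"claw":1},{"offset":[0,0,0],"dr":[0,0,0],"claw":1},{"offset":[0,0,0],"dr":[0,0,0],"claw":1},{"offset":[0,0,0],"dr":[0,0,0],"claw":1},{"offset":[0,0,0],"dr":[0,0,0],"claw":1},{"offset":[0,0,0],"dr":[0,0,0],"claw":1},{"offset":[0,0,0.15],"dr":[0,0,0],"claw":1},{"offset":[0,0,0.3],"dr":[0,0,0],"claw":1},{"offset":[0,0,0.45],"dr":[0,0,0],"claw":1},{"offset":[0,0,0.55],"dr":[0,0,0],"claw":1}]'
python3 -m crank '[{"offset":[0,0.1,0],"dr":[0,0,0],"claw":1},{"offset":[0,0.2,0],"dr":[0,0,0],"claw":1},{"offset":[0,0.2,0],"dr":[0,0,0],"claw":1},{"offset":[0,0.2,0],"dr":[0,0,0],"claw":1}]'
cat > k.py <<'E'
from h import *
f,rz,K,R,c=grab("wrist"); save("w2.png",f)
P=cloud(rz,K,R,c).reshape(-1,3); z0=np.array([.522,-.2495]); rr=np.hypot(*(P[:,:2]-z0).T)
m=(rr>.045)&(rr<.056)&(P[:,2]>.0535)&(P[:,2]<.057); col=np.array(cv2.fitEllipse((P[m][:,:2]*1000).astype(np.float32))[0])/1000
def A(S): S=S[:,:2]-col; return len(S),np.median(np.arctan2(S[:,1],S[:,0]))
print("col",col,"fin",A(P[(rr>.045)&(rr<.066)&(P[:,2]>.0585)&(P[:,2]<.066)]),"nose",A(P[(rr>.034)&(rr<.041)&(P[:,2]>.0535)&(P[:,2]<.06)]))
S=P[(rr<.033)&(P[:,2]>.09)&(P[:,2]<.103)][:,:2];vt=np.linalg.svd(S-S.mean(0))[2][0];print("bar",len(S),np.arctan(vt[1]/vt[0]))
E
python3 k.py
```

```text
time: 7.3
ee_pos: [0.5223, -0.2488, 0.0858]
tcp_rot: [0.488, 3.103, 0.006]
ft_force: [-0.6, 11.1, 5.5]
grip_width: 0.16
finger_force: 43.1
time: 8.5
ee_pos: [0.522, -0.2515, 0.2545]
tcp_rot: [0.489, 3.099, -0.001]
ft_force: [0.5, -0.2, 0.7]
grip_width: 1.0
finger_force: 0.0
time: 8.9
ee_pos: [0.5218, -0.1907, 0.2505]
tcp_rot: [0.487, 3.103, 0.0]
ft_force: [0.1, -0.0, 0.9]
grip_width: 0.994
finger_force: 0.0
col [ 0.52167529 -0.24808917] fin (70, np.float64(-0.3164445244803557)) nose (6, np.float64(-0.24200708679255403))
bar 962 -0.3111083738855517
```

View pics/w2.png

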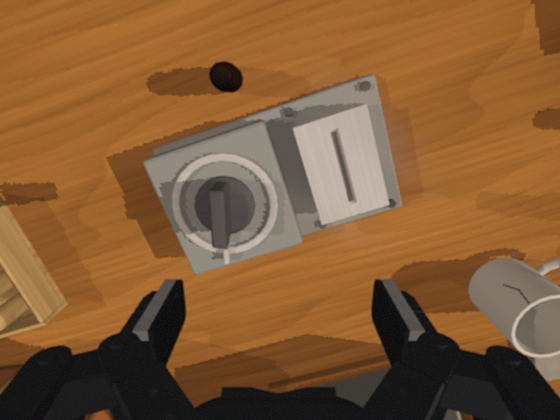

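The wrist view shows the bar at (220,215) pointing straight at the fin at (226,257). The measured angles are -0.311 for the bar and -0.316 for the fin, so the dial is set. Next is the rack.

```bash
python3 -m crank '[{"offset":[-0.09,0.66,0],"dr":[0,0,0.071],"claw":1},{"offset":[-0.09,0.66,0],"dr":[0,0,0.071],"claw":1},{"offset":[-0.09,0.66,0],"dr":[0,0,0.071],"claw":1},{"offset":[-0.09,0.66,0],"dr":[0,0,0.071],"claw":1},{"offset":[-0.09,0.66,0],"dr":[0,0,0.071],"claw":1},{"offset":[-0.09,0.66,0],"dr":[0,0,0.071],"claw":1}]'
python3 -m crank '[{"offset":[-0.09,0.667,0],"dr":[0,0,0.071],"claw":1},{"offset":[-0.09,0.667,0],"dr":[0,0,0.071],"claw":1},{"offset":[-0.09,0.667,0],"dr":[0,0,0.071],"claw":1},{"offset":[-0.09,0.667,0],"dr":[0,0,0.071],"claw":1},{"offset":[-0.09,0.667,0],"dr":[0,0,0.071],"claw":1},{"offset":[-0.09,0.667,0],"dr":[0,0,0.071],"claw":1},{"offset":[-0.09,0.667,0],"dr":[0,0,0.071],"claw":1}]'
cat > s.py <<'E'
from h import *
from scipy.spatial.transform import Rotation as Ro
s=observe(); x=Ro.from_rotvec(s["tcp_rot"]).as_matrix()[:,0]; print(s["q"].round(3),s["ee_pos"].round(4),"yaw",np.arctan2(x[1],x[0]))
f,rz,K,R,c=grab("wrist"); save("w3.png",f)
P=cloud(rz,K,R,c).reshape(-1,3); d=np.hypot(*(P[:,:2]-[.467,.2075]).T)
for t,lo,hi in(("rack",.035,.05),("handle",.078,.1)):
    S=P[(d<.07)&(P[:,2]>lo)&(P[:,2]<hi)]; print(t,len(S),cv2.minAreaRect((S[:,:2]*1000).astype(np.float32)),np.median(S[:,2]))
E
python3 s.py
```

```text
time: 9.55
ee_pos: [0.4947, 0.0073, 0.2503]
tcp_rot: [-0.138, -3.139, 0.0]
ft_force: [-0.3, -0.4, 0.3]
grip_width: 1.001
finger_force: 0.0
time: 10.25
ee_pos: [0.4685, 0.2054, 0.2503]
tcp_rot: [0.206, -3.135, 0.001]
ft_force: [0.2, -0.7, 0.7]
grip_width: 0.996
finger_force: 0.0
[ 0.808 -0.197 -0.138  0.    -1.63  -2.248] [0.4685 0.2054 0.2503] yaw -3.0105800683203974
rack 4741 ((465.6890869140625, 211.05322265625), (110.71595001220703, 60.07646179199219), 7.991136074066162) 0.045104995759671584
handle 1437 ((464.64227294921875, 211.00094604492188), (88.60177612304688, 13.859397888183594), 7.431745529174805) 0.08477667200716754
```

```bash
python3 -m crank '[{"offset":[-0.01,0.0137,-0.15],"dr":[0,0,0.001],"claw":1},{"offset":[-0.01,0.0137,-0.3],"dr":[0,0,0.001],"claw":1},{"offset":[-0.01,0.0137,-0.43],"dr":[0,0,0.001],"claw":1},{"offset":[-0.01,0.0137,-0.53],"dr":[0,0,0.001],"claw":1},{"offset":[-0.01,0.0137,-0.607],"dr":[0,0,0.001],"claw":1},{"offset":[-0.01,0.0137,-0.607],"dr":[0,0,0.001],"claw":1},{"offset":[-0.01,0.0137,-0.607],"dr":[0,0,0.001],"claw":1}]'
python3 -m crank '[{"offset":[0,0,0],"dr":[0,0,0],"claw":0},{"offset":[0,0,0],"dr":[0,0,0],"claw":0},{"offset":[0,0,0],"dr":[0,0,0],"claw":0},{"offset":[0,0,0],"dr":[0,0,0],"claw":0},{"offset":[0,0,0],"dr":[0,0,0],"claw":0},{"offset":[0,0,0],"dr":[0,0,0],"claw":0},{"offset":[0,0,0],"dr":[0,0,0],"claw":0},{"offset":[0,0,0],"dr":[0,0,0],"claw":0},{"offset":[0,0,0],"dr":[0,0,0],"claw":0},{"offset":[0,0,0],"dr":[0,0,0],"claw":0}]' 40
```

```text
time: 11.0
ee_pos: [0.4655, 0.2101, 0.0692]
tcp_rot: [-0.212, 3.134, -0.0]
ft_force: [0.1, -0.0, 2.5]
grip_width: 1.003
finger_force: 0.0
time: 12.0
ee_pos: [0.4648, 0.2111, 0.0685]
tcp_rot: [-0.214, 3.134, 0.0]
ft_force: [-1.5, -1.0, 4.6]
grip_width: 0.155
finger_force: 40.1
```

```bash
python3 -m crank '[{"offset":[0,0,0.08],"dr":[0,0,0],"claw":0},{"offset":[0,0,0.16],"dr":[0,0,0],"claw":0},{"offset":[0,0,0.28],"dr":[0,0,0],"claw":0},{"offset":[0,0,0.4],"dr":[0,0,0],"claw":0},{"offset":[0,0,0.4],"dr":[0,0,0],"claw":0}]'
python3 -m crank '[{"offset":[0.09,-0.13,0],"dr":[0,0,-0.01],"claw":0},{"offset":[0.09,-0.26,0],"dr":[0,0,-0.02],"claw":0},{"offset":[0.09,-0.39,0],"dr":[0,0,-0.03],"claw":0},{"offset":[0.09,-0.52,0],"dr":[0,0,-0.0434],"claw":0},{"offset":[0.09,-0.65,0],"dr":[0,0,-0.0434],"claw":0},{"offset":[0.09,-0.78,0],"dr":[0,0,-0.0434],"claw":0},{"offset":[0.09,-0.9,0],"dr":[0,0,-0.0434],"claw":0},{"offset":[0.09,-0.9,0],"dr":[0,0,-0.0434],"claw":0},{"offset":[0.09,-0.9,0],"dr":[0,0,-0.0434],"claw":0}]'
python3 - <<'E'
from h import *
from scipy.spatial.transform import Rotation as Ro
s=observe(); M=Ro.from_rotvec(s["tcp_rot"]).as_matrix(); print(s["ee_pos"].round(4),M.round(4).tolist(),s["grip_width"])
f,rz,K,R,c=grab("wrist"); save("w4.png",f); np.savez("w4.npz",f=f,rz=rz,K=K,R=R,c=c)
P=cloud(rz,K,R,c); Q=P.reshape(-1,3)
d=np.hypot(*(Q[:,:2]-s["ee_pos"][:2]).T)
for lo,hi in((.2,.215),(.14,.17)):
    S=Q[(d<.07)&(Q[:,2]>lo)&(Q[:,2]<hi)]; print(lo,len(S),S.min(0) if len(S) else 0,S.max(0) if len(S) else 0)
m=(abs(Q[:,2]-.05)<.003)&(abs(Q[:,1]+.125)<.05)&(abs(Q[:,0]-.522)<.07); S=Q[m]; print("block",cv2.minAreaRect((S[:,:2]*1000).astype(np.float32)))
rr=np.hypot(*(Q[:,:2]-[.522,-.249]).T); m=(rr>.045)&(rr<.056)&(Q[:,2]>.0535)&(Q[:,2]<.057); print("collar",cv2.fitEllipse((Q[m][:,:2]*1000).astype(np.float32)))
E
```

```text
time: 12.5
ee_pos: [0.4664, 0.2121, 0.1932]
tcp_rot: [-0.214, 3.128, 0.006]
ft_force: [0.2, 0.1, -1.4]
grip_width: 0.157
finger_force: 39.4
time: 13.4
ee_pos: [0.4912, -0.0594, 0.1866]
tcp_rot: [-0.003, -3.14, -0.001]
ft_force: [-0.0, 0.6, -1.2]
grip_width: 0.158
finger_force: 39.9
[ 0.4912 -0.0594  0.1866] [[-1.0, 0.002, -0.0021], [0.002, 1.0, 0.0006], [0.0021, 0.0006, -1.0]] 0.15789991955002597
0.2 8396 [ 0.44648857 -0.09647122  0.20001196] [ 0.52447985 -0.02219957  0.21499917]
0.14 76 [ 0.44654758 -0.06595928  0.1653925 ] [ 0.4494676  -0.05238663  0.1699311 ]
block ((521.69677734375, -123.37435913085938), (105.05623626708984, 72.7970199584961), 0.37929168343544006)
collar ((521.4213256835938, -247.15994262695312), (99.04891967773438, 100.29890441894531), 74.50759887695312)
```

View pics/w4.png

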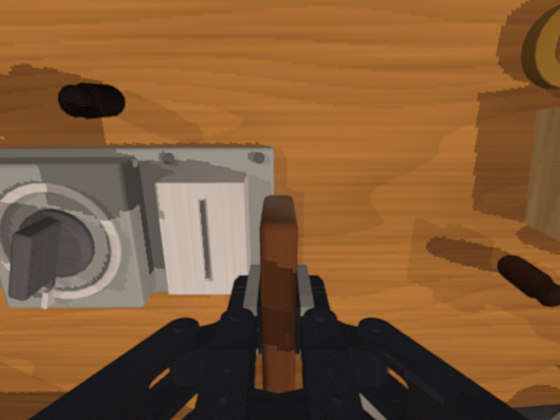

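The view shows the scraper handle squarely held at (280,290) and the slot at (206,240). From depth the block centre is (0.5217,-0.1234) and the scraper sits within 0.5 mm of the TCP. I'll hover over the slot, then start going in.

```bash
python3 -m crank '[{"offset":[0.1025,-0.1,0],"dr":[0,0,0],"claw":0},{"offset":[0.1025,-0.214,0],"dr":[0,0,0],"claw":0},{"offset":[0.1025,-0.214,-0.1],"dr":[0,0,0],"claw":0},{"offset":[0.1025,-0.214,-0.2],"dr":[0,0,0],"claw":0},{"offset":[0.1025,-0.214,-0.245],"dr":[0,0,0],"claw":0},{"offset":[0.1025,-0.214,-0.245],"dr":[0,0,0],"claw":0},{"offset":[0.1025,-0.214,-0.245],"dr":[0,0,0],"claw":0}]'
python3 - <<'E'
from h import *
s=observe();print(s["ee_pos"].round(4),s["tcp_rot"].round(4))
for n in("wrist","top"):
    f,rz,K,R,c=grab(n); Q=cloud(rz,K,R,c).reshape(-1,3)
    if n=="wrist": save("w5.png",f)
    S=Q[(abs(Q[:,2]-.129)<.006)&(abs(Q[:,1]+.124)<.009)&(abs(Q[:,0]-.522)<.07)]; print(n,"handle",len(S),cv2.minAreaRect((S[:,:2]*1000).astype(np.float32)) if len(S) else 0)
    S=Q[(abs(Q[:,2]-.05)<.003)&(abs(Q[:,1]+.125)<.05)&(abs(Q[:,0]-.522)<.07)]; print("block",S[:,:2].min(0),S[:,:2].max(0))
E
```

```text
time: 14.15
ee_pos: [0.5231, -0.1226, 0.1158]
tcp_rot: [-0.002, 3.14, -0.001]
ft_force: [-0.3, -0.0, -0.7]
grip_width: 0.158
finger_force: 40.2
[ 0.5231 -0.1226  0.1158] [-2.2000e-03  3.1405e+00 -9.0000e-04]
wrist handle 6673 ((517.3884887695312, -123.99300384521484), (17.95684242248535, 78.49603271484375), 89.974365234375)
block [ 0.46928124 -0.15946286] [ 0.57321652 -0.08713622]
top handle 0 0Traceback (most recent call last):
  File "<stdin>", line 7, in <module>
    return umr_minimum(a, axis, None, out, keepdims, initial, where)
ValueError: zero-size array to reduction operation minimum which has no identity
```

View pics/w5.png

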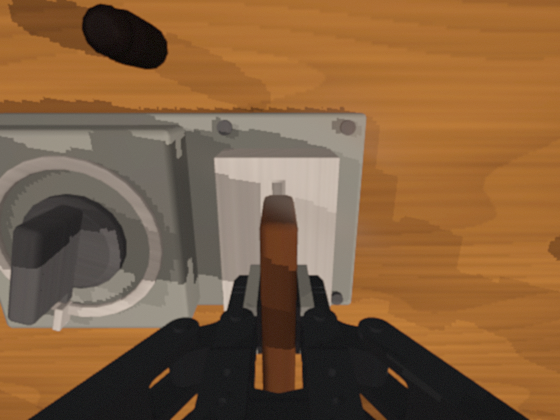

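The blade end shows at (278,187), over the slot line and centred on the block. I'll descend gently and watch the force.

```bash
python3 -m crank '[{"offset":[0,0,-0.02],"dr":[0,0,0],"claw":0},{"offset":[0,0,-0.035],"dr":[0,0,0],"claw":0},{"offset":[0,0,-0.05],"dr":[0,0,0],"claw":0},{"offset":[0,0,-0.05],"dr":[0,0,0],"claw":0}]'
python3 -c "
from h import *
for i in range(3):
    s=observe();print(s['ee_pos'].round(4),s['ft_force'].round(1),s['torque'].round(2));get_image('wrist')"
```

```text
time: 14.65
ee_pos: [0.5219, -0.1231, 0.0986]
tcp_rot: [-0.0, -3.14, -0.0]
ft_force: [-0.8, 0.7, -2.2]
grip_width: 0.155
finger_force: 40.2
[ 0.5219 -0.1231  0.0986] [-0.8  0.7 -2.2] [-0.04 -0.01  0.01]
[ 0.5222 -0.1232  0.0991] [ 0.4 -0.5 -1.8] [ 0.04 -0.01 -0.05]
[ 0.5223 -0.1232  0.0995] [-0.3  0.1 -2.4] [-0.01  0.04  0.01]
```

No contact force and the blade is already about 6 mm in. Carry on down.

```bash
python3 -m crank '[{"offset":[0,0,-0.02],"dr":[0,0,0],"claw":0},{"offset":[0,0,-0.04],"dr":[0,0,0],"claw":0},{"offset":[0,0,-0.06],"dr":[0,0,0],"claw":0},{"offset":[0,0,-0.075],"dr":[0,0,0],"claw":0},{"offset":[0,0,-0.075],"dr":[0,0,0],"claw":0},{"offset":[0,0,-0.08],"dr":[0,0,0],"claw":0},{"offset":[0,0,-0.08],"dr":[0,0,0],"claw":0},{"offset":[0,0,-0.08],"dr":[0,0,0],"claw":0}]'
```

```text
time: 15.6
ee_pos: [0.5226, -0.1231, 0.0759]
tcp_rot: [-0.0, 3.141, 0.0]
ft_force: [0.5, 0.4, -1.6]
grip_width: 0.155
finger_force: 40.3
```

```bash
python3 -m crank '[{"offset":[0,0,-0.004],"dr":[0,0,0],"claw":0},{"offset":[0,0,-0.008],"dr":[0,0,0],"claw":0},{"offset":[0,0,-0.008],"dr":[0,0,0],"claw":0},{"offset":[0,0,-0.008],"dr":[0,0,0],"claw":0}]'
python3 -m crank '[{"offset":[0,0,0],"dr":[0,0,0],"claw":1},{"offset":[0,0,0],"dr":[0,0,0],"claw":1},{"offset":[0,0,0],"dr":[0,0,0],"claw":1},{"offset":[0,0,0],"dr":[0,0,0],"claw":1},{"offset":[0,0,0],"dr":[0,0,0],"claw":1},{"offset":[0,0,0],"dr":[0,0,0],"claw":1},{"offset":[0,0,0],"dr":[0,0,0],"claw":1},{"offset":[0,0,0],"dr":[0,0,0],"claw":1},{"offset":[0,0,0.15],"dr":[0,0,0],"claw":1},{"offset":[0,0,0.3],"dr":[0,0,0],"claw":1},{"offset":[0,0,0.45],"dr":[0,0,0],"claw":1},{"offset":[0,0,0.55],"dr":[0,0,0],"claw":1}]'
python3 -m crank '[{"offset":[-0.2,0.3,0],"dr":[0,0,0],"claw":1},{"offset":[-0.2,0.6,0],"dr":[0,0,0],"claw":1},{"offset":[-0.2,0.9,0],"dr":[0,0,0],"claw":1},{"offset":[-0.2,0.9,0],"dr":[0,0,0],"claw":1},{"offset":[-0.2,0.9,0],"dr":[0,0,0],"claw":1},{"offset":[-0.2,0.9,0],"dr":[0,0,0],"claw":1},{"offset":[-0.2,0.9,0],"dr":[0,0,0],"claw":1},{"offset":[-0.2,0.9,0],"dr":[0,0,0],"claw":1}]'
python3 - <<'E'
from h import *
f,rz,K,R,c=grab("top"); a=cv2.resize(f[180:290,305:440],None,fx=5,fy=5,interpolation=cv2.INTER_CUBIC); save("end.png",a)
Q=cloud(rz,K,R,c).reshape(-1,3)
S=Q[(Q[:,2]>.08)&(Q[:,2]<.12)&(abs(Q[:,1]+.124)<.03)&(abs(Q[:,0]-.522)<.07)]; print("handle",cv2.minAreaRect((S[:,:2]*1000).astype(np.float32)),np.median(S[:,2]),S[:,2].min(),S[:,2].max())
rr=np.hypot(*(Q[:,:2]-[.5228,-.25]).T)
S=Q[(rr<.033)&(Q[:,2]>.09)&(Q[:,2]<.103)][:,:2];vt=np.linalg.svd(S-S.mean(0))[2][0];print("bar",len(S),np.arctan(vt[1]/vt[0]))
S=Q[(abs(Q[:,2]-.05)<.003)&(abs(Q[:,1]+.125)<.05)&(abs(Q[:,0]-.522)<.07)]; print("block",S[:,:2].min(0),S[:,:2].max(0))
E
```

```text
time: 16.0
ee_pos: [0.5226, -0.1231, 0.0736]
tcp_rot: [-0.0, 3.141, -0.0]
ft_force: [-0.1, -0.5, 1.1]
grip_width: 0.161
finger_force: 40.4
time: 17.2
ee_pos: [0.5229, -0.1234, 0.2423]
tcp_rot: [0.0, 3.137, -0.001]
ft_force: [0.7, -0.1, -1.0]
grip_width: 0.999
finger_force: 0.0
time: 18.0
ee_pos: [0.4623, 0.1474, 0.2382]
tcp_rot: [0.003, -3.141, 0.0]
ft_force: [-0.8, -0.4, 0.1]
grip_width: 0.996
finger_force: 0.0
handle ((524.3582153320312, -124.92947387695312), (86.70986938476562, 14.200687408447266), 0.030168229714035988) 0.08937815933879412 0.0801701097160753 0.09555894185966352
bar 210 -0.3278612892705257
block [ 0.47196918 -0.16159066] [ 0.57490656 -0.08969544]
```

View pics/end.png

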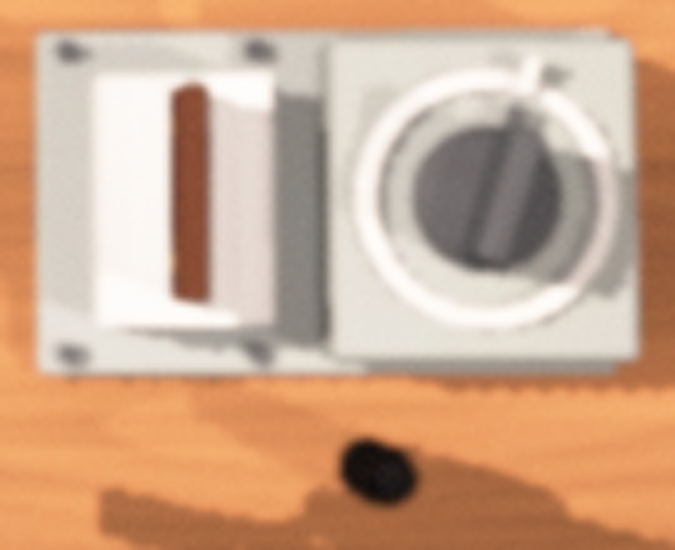

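The scraper stands upright in the slot at (190,193), with its top at 89.4 mm where home is 90, and it is within 1.5 mm of the block centre. The pointer at (517,118) lines up with the fin at (532,75).

```bash
python3 -c "
from workcell import *
print(close_job())"
```

```text
the job is handed in; nothing more can be done
None
```

I handed the job in at about 18 s of the 69 s allowed, and the hand-in returned no verdict. My last measurements show the dial pointer on the index fin (within about 0.02 rad) and the scraper fully home in the jig's slot, upright and released, and I saw no contact with the pegs, ring or mug.

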